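Tighten the battery hold-down wing nut

ROBOT

A 6-joint arm with a two-finger parallel gripper is mounted at the origin on the work surface. World frame = base frame: x ahead of the robot, y to its left, z up, the work surface at z = 0. Lengths are in m, angles in rad, forces in N, time in s.
With the tool pointing down it reaches from about 0.375 to 0.9 m from the base axis. Payload 3.1 kg.
Tool frame: the origin (TCP) lies midway between the tips of the shut fingers; the grasp point (between the pads) lies 19 mm behind it (robot.grip_depth is the distance from the TCP to the grasp point, in m); z points along the fingers, y is the direction in which the jaws open and shut (so a half turn about z gives the same grasp; the last joint's range is limited). The gripper opens to 87 mm and grips with 3 to 60 N. Pads are 19 mm wide; open, the fingers measure 117 mm over their backs; the gripper's body (75 mm by 190 mm) begins 51 mm behind the grasp point.
Start: joints at [0.994, 0.527, 1.433, -0, 1.181, -0.178], TCP at [0.243, 0.576, 0.223] pointing down, gripper open.
Joint ranges: [-3.08, 3.08], [-0.75, 2.2], [0.22, 2.44], [-1.43, 4.57], [0, 2.65], [-2.85, 2.85]. Speed limits (rad/s): [2.79, 2.79, 3.14, 3.14, 3.14, 3.14].

INTERFACE

Orientations are given as a unit quaternion [x, y, z, w].
In Python, from rig import robot gives the robot as it stands.
- The arm moves only by the tool carry_out, never from a script. Its arguments are lists of equal length, an entry for each row: "dr": the turn, a rotation vector about the world's x, y, z in rad, a list of three; "translation": the shift along the world's x, y, z in cm, a list of three; "grip": the opening, from 0 (shut) to 1 (fully open). A call has 1 to 20 rows; each row is the pose to reach, as a shift and turn from the pose commanded when the call began; what a row does not reach only later rows make up. A row lasts 1/12 s, in which the tool goes at most 41.7 mm and 7.16 degrees, less where a joint would pass 70% of its speed; a pose out of reach is approached as far as the arm can. A call with a gripper value outside its range is refused whole. The fingers move at their own pace and stop on an object; "newtons" is the grip in N (left out, the last holds). Time passes only in rows, so rows that repeat a pose let the fingers close. It gives the time, the measured TCP pose, the force and the opening at its end, in the units of the state.
- robot.get_obs(): the state, without advancing time (a new reading comes with each control period).
- robot.camera(name): name is "scene" or "side" or "wrist"; returns a dict with "color" (384x512x3 uint8, blue, green, red), "camera_matrix" (3x3 intrinsics, pixels), "T" (4x4, takes a point from camera to world coordinates). Camera axes: x right, y down, z forward; pixel columns grow to the right and rows downward; lengths in m; the calibration is good to about 2 mm. A picture is of the moment at which its call begins. There is no depth.
- robot.hand_in(): hands the job in, once; it reports no verdict.
The state is a dict: "time": time; "q": joint angles; "joint_velocities": joint speeds; "joint_torque": joint torques, N m; "position": TCP position; "tool_rot": TCP orientation; "ft_force": force on the tool from outside, world axes, zero at the start; "moment": the same for the moment, N m; "grip_width": finger opening in m.
Only numpy, scipy, OpenCV 4.12 (cv2) and the standard library are available. Lean on these libraries where they do the work, as an engineer would, in place of code of your own. Each camera call takes 0.05 s, during which the arm holds its last target. There are 200 camera calls.

TASK

Two detector batteries stand on the table, each held in its tray by a clamp bar with a wing nut at one end. The larger battery is still slack: turn its wing nut clockwise, seen from above, until its wings lie along the clamp bar, where it comes tight, then let go of it. Leave the smaller battery's wing nut as it is.

Things in the scene. Friction and masses are not known exactly. Their poses are not given: they have to be found in the camera images.
- large_nut_grip (a point): Steel wing nut of the larger battery. Point on its upright axis, 31 mm above the clamp bar, 136 mm above the table: grip the wings flat here, closing along y. x runs along the wings, z up. Each wing: upright plate 8 mm thick, 5 to 30 mm from the axis, up to 42 mm above the bar; round hub below, 24 mm across, 10 mm high: keep fingertips over it.
- large_holder: Tray with the larger battery (151 x 98 mm, 94 high); origin under its centre. Clamp bar 22 mm wide along y, top 105 mm high; wing nut at y = -62 mm. Obstacles: terminals at x -48, y -25 and 25 mm, 122 high; black hoop at x 45 to 81, y -104 mm, 132 high. From start to tight they leave a fully open 114 mm gripper free; not far beyond either.
- large_nut (a joint): Turn of the larger battery's wing nut in rad, growing clockwise seen from above: 0 = wings straight across the clamp bar (slack), 1.571 = wings along the bar (tight). It starts between 0.2 and 0.75, has slight friction (0.08 N m), stays where it is left and meets a firm stop at 1.65.
- small_nut_tip (a point): Tip of one wing, 30 mm from the axis and 31 mm above the bar, of the same kind of wing nut on the smaller battery (90 x 55 mm, 94 mm high). x points from the nut's axis to this tip. Not to be turned.

How it is judged:
By the outcome, as a careful person would: the job done as asked, in the order asked, and still so for the second after the job is handed in, with the robot touching nothing.
It also fails if it takes over 32 s, if anything falls off the work surface, if the arm or the gripper's body presses on something with over 40 N, if the wrist force passes 120 N, or if a joint passes its speed limit or range.

## Working session

There is one attempt and no reset: what is moved stays moved. The work goes in short steps, Python scripts to look and compute and a tool call to move; the robot and the scene stay as the last step left them, time stands still between calls to the robot, and variables do not carry over. Pictures are saved under pics/ and viewed, about 8 in all and at most 12, crops included, and the job is handed in when it is done.

Besides the shell and the picture viewer there is one more tool, called as name(argument=value, ...), one argument or row to a line, values as JSON. carry_out: Moves the arm, as the interface text tells. Its arguments: {"type":"object","properties":{"dr":{"type":"array"},"translation":{"type":"array"},"grip":{"type":"array"},"newtons":{"type":"number"}},"required":["dr","translation","grip"]}

```bash
mkdir -p pics; python3 - <<'E'
from rig import robot
import cv2,numpy as np
o=robot.get_obs();print(o)
ims=[]
for n in ["scene","side"]:
    c=robot.camera(n);cv2.imwrite(f"pics/{n}0.png",c["color"]);np.savez(f"{n}0.npz",**c);print(n,c["camera_matrix"],c["T"].round(3))
E
```

```text
{'time': 0.0, 'q': array([ 9.93510966e-01,  5.28509095e-01,  1.43391736e+00,  2.07739771e-05,
        1.18140430e+00, -1.78533464e-01]), 'joint_velocities': array([ 0.00076291, -0.00188086, -0.00015512, -0.00098351,  0.00075824,
       -0.00213178]), 'joint_torque': array([ 8.67043600e-04, -4.40036738e+01, -1.76593137e+01,  6.33886806e-02,
        5.84114925e-02, -1.60375453e-04]), 'position': array([0.24224087, 0.57533712, 0.22154049]), 'tool_rot': array([ 1.98061431e-01,  9.80188970e-01, -1.03654144e-03, -4.21831451e-04]), 'ft_force': array([-0.12400291,  0.08107535, -1.17361105]), 'moment': array([-0.03701289,  0.03005562,  0.01277057]), 'grip_width': 0.08740085088185696}
scene [[431.12105746   0.         260.48194979]
 [  0.         431.12105746 187.41398955]
 [  0.           0.           1.        ]] [[-0.655  0.587 -0.476  1.044]
 [ 0.756  0.503 -0.42   0.372]
 [-0.007 -0.635 -0.773  0.917]
 [ 0.     0.     0.     1.   ]]
side [[469.00760373   0.         249.32391859]
 [  0.         469.00760373 197.84583442]
 [  0.           0.           1.        ]] [[ 0.986 -0.117  0.121  0.438]
 [-0.168 -0.687  0.707 -0.719]
 [ 0.    -0.717 -0.697  0.776]
 [ 0.     0.     0.     1.   ]]
```

View pics/scene0.png

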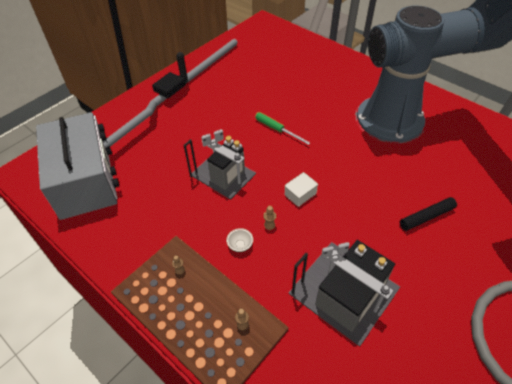

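View pics/side0.png

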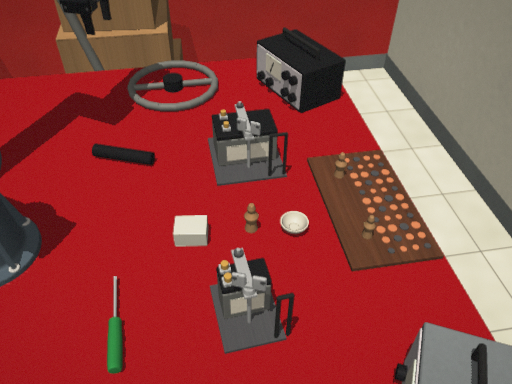

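Scene: the larger battery is near (350,290), with its nut near (337,252). In the side view it is near (245,140), with the nut near (248,128). The smaller battery is at scene (225,165) and side (245,290). Next I'll enlarge the crops.

```bash
python3 - <<'E'
import cv2,numpy as np
a=cv2.imread("pics/scene0.png")[225:345,285:405];b=cv2.imread("pics/side0.png")[90:190,200:300]
r=lambda i,s:cv2.resize(i,None,fx=s,fy=s,interpolation=cv2.INTER_CUBIC)
a=r(a,400/120);b=r(b,4)
cv2.imwrite("pics/crop1.png",np.hstack([a,b]))
E
```

```text
(no output)
```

View pics/crop1.png

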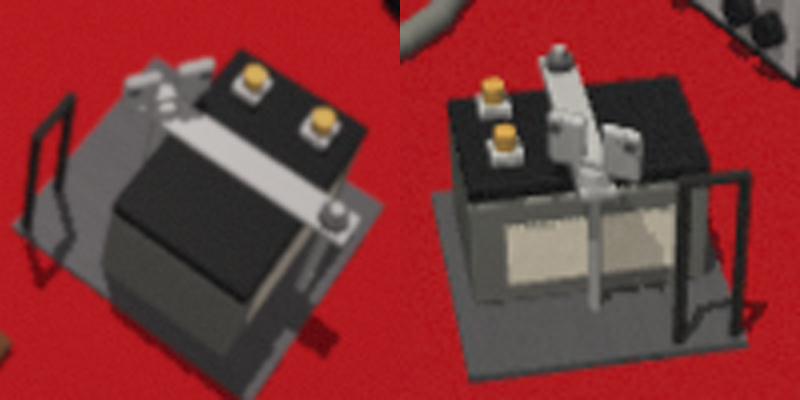

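The crop shows the nut at the lower (−y) end of the bar with both wings visible, the two brass terminals, and the hoop to the right of the nut. Next I'll triangulate these points.

```bash
cat > h.py <<'E'
import numpy as np,cv2
def tri(c1,p1,c2,p2):
    P=[c["camera_matrix"]@np.linalg.inv(c["T"])[:3] for c in (c1,c2)]
    X=cv2.triangulatePoints(P[0],P[1],np.float64(p1).reshape(2,1),np.float64(p2).reshape(2,1))[:,0];X=X[:3]/X[3]
    e=[np.linalg.norm(proj(c,X)-p) for c,p in((c1,p1),(c2,p2))]
    return X,max(e)
def proj(c,X):
    q=c["camera_matrix"]@(np.linalg.inv(c["T"])@np.append(X,1))[:3];return q[:2]/q[2]
def ray(c,p,z):
    d=c["T"][:3,:3]@np.linalg.inv(c["camera_matrix"])@[p[0],p[1],1];o=c["T"][:3,3];return o+d*(z-o[2])/d[2]
E
python3 - <<'E'
from h import *
S=np.load("scene0.npz");D=np.load("side0.npz")
a=lambda x,y:(285+x/3.3333-.35,225+y/3.3333-.35)
b=lambda x,y:(200+(x-400)/4-.4,90+y/4-.4)
for n,s,d in [("nut",(166,85),(595,150)),("tL",(255,75),(505,133)),("tF",(323,120),(492,88)),("bolt",(337,213),(560,58)),("w1",(128,80),(640,127)),("w2",(212,62),(550,112)),
 ("w1b",(128,80),(550,112)),("w2b",(212,62),(640,127))]:
    X,e=tri(S,a(*s),D,b(*d));print(n,X.round(4),round(e,2))
E
```

```text
nut [0.5874 0.1746 0.1286] 0.46
tL [0.539  0.2118 0.1205] 0.32
tF [0.5379 0.2619 0.1193] 0.08
bolt [0.5853 0.3001 0.1123] 0.81
w1 [0.6119 0.1607 0.1512] 0.07
w2 [0.5641 0.1915 0.1461] 0.07
w1b [0.5818 0.1673 0.1489] 12.94
w2b [0.5962 0.1839 0.1511] 13.39
```

carry_out(
  dr=[
    [0, 0, -0.18],
    [0, 0, -0.18],
    [0, 0, -0.18],
    [0, 0, -0.18],
    [0, 0, -0.18],
    [0, 0, -0.18],
    [0, 0, -0.18],
    [0, 0, -0.18],
    [0, 0, -0.18],
    [0, 0, -0.18],
    [0, 0, -0.18],
    [0, 0, -0.18],
    [0, 0, -0.18],
    [0, 0, -0.18],
    [0, 0, -0.18],
    [0, 0, -0.18],
    [0, 0, -0.18],
    [0, 0, -0.18],
  ],
  translation=[
    [34.5, -40, 6],
    [34.5, -40, 6],
    [34.5, -40, 6],
    [34.5, -40, 6],
    [34.5, -40, 6],
    [34.5, -40, 6],
    [34.5, -40, 6],
    [34.5, -40, 6],
    [34.5, -40, 6],
    [34.5, -40, 6],
    [34.5, -40, 6],
    [34.5, -40, 6],
    [34.5, -40, 6],
    [34.5, -40, 6],
    [34.5, -40, 6],
    [34.5, -40, 6],
    [34.5, -40, 6],
    [34.5, -40, 6],
  ],
  grip=[0.5, 0.5, 0.5, 0.5, 0.5, 0.5, 0.5, 0.5, 0.5, 0.5, 0.5, 0.5, 0.5, 0.5, 0.5, 0.5, 0.5, 0.5],
)

```text
time: 1.6
position: [0.5864, 0.1772, 0.2823]
tool_rot: [0.284, 0.959, -0.0, -0.001]
ft_force: [0.6, -0.0, -0.7]
grip_width: 0.0431
```

```bash
cat > look.py <<'E'
from rig import robot
from h import *
import sys
c=robot.camera("wrist");np.savez(sys.argv[1]+".npz",**c)
o=robot.get_obs();print(o["time"],o["position"].round(4),o["tool_rot"].round(4),o["grip_width"],o["ft_force"].round(1))
print(c["camera_matrix"][0],c["T"].round(3))
for p in ([.5874,.1746,.136],[.539,.2118,.12]): print(proj(c,p))
cv2.imwrite(f"pics/{sys.argv[1]}.png",c["color"])
E
python3 look.py w1
```

```text
1.65 [0.5866 0.1772 0.2824] [ 2.844e-01  9.587e-01 -1.000e-04 -4.000e-04] 0.04328857890717361 [-0.1  0.4  0.6]
[270.92487775   0.         250.4867866 ] [[ 0.546  0.798  0.255  0.516]
 [ 0.837 -0.52  -0.167  0.222]
 [-0.     0.305 -0.952  0.445]
 [ 0.     0.     0.     1.   ]]
[249.97012566 181.42257697]
[253.98958301 127.62530901]
```

View pics/w1.png

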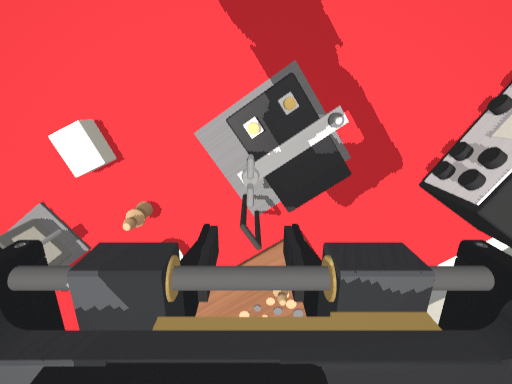

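The wrist view shows the nut at about (251,182), where my estimate projects, with its wings almost vertical, i.e. square to the jaws. One zoom to refine it.

```bash
python3 - <<'E'
import cv2
i=cv2.imread("pics/w1.png")[145:220,215:290]
cv2.imwrite("pics/crop2.png",cv2.resize(i,None,fx=8,fy=8,interpolation=cv2.INTER_CUBIC))
E
```

```text
(no output)
```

View pics/crop2.png

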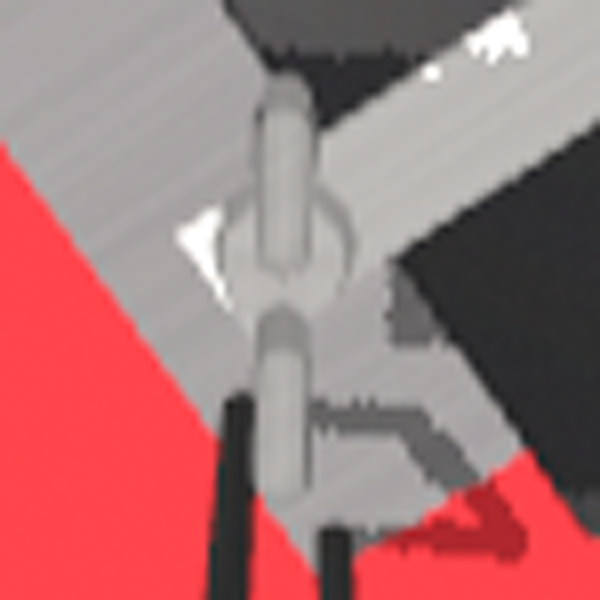

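```bash
python3 - <<'E'
from h import *
W=np.load("w1.npz");S=np.load("scene0.npz");D=np.load("side0.npz")
f=lambda x,y:(215+x/8-.44,145+y/8-.44)
o=[ray(W,f(x,y),.147) for x,y in[(286,110),(286,275),(281,335),(280,495)]]
print(np.round(o,4),np.mean(o,0).round(4));d=o[3]-o[0];print(np.degrees(np.arctan2(d[1],d[0])))
R=W["T"][:3,:3];print("cam x yaw",np.degrees(np.arctan2(R[1,0],R[0,0])))
b=lambda x,y:(200+(x-400)/4-.4,90+y/4-.4)
for n,s,d in [("out -x",(286,108),(552,112)),("out +x",(280,495),(640,128))]:
    print(n,*tri(W,f(*s),D,b(*d)))
E
```

```text
[[0.5628 0.1912 0.147 ]
 [0.5826 0.1782 0.147 ]
 [0.5897 0.1728 0.147 ]
 [0.6101 0.1592 0.147 ]] [0.5863 0.1753 0.147 ]
-34.01941665286255
cam x yaw 56.87622655473714
out -x [0.56471629 0.19114456 0.1460598 ] 1.8054551906025964
out +x [0.61119323 0.15991593 0.15071485] 1.8538590378491735
```

carry_out(
  dr=[
    [0, 0, -0.015],
    [0, 0, -0.015],
    [0, 0, -0.015],
    [0, 0, -0.015],
    [0, 0, -0.015],
    [0, 0, -0.015],
    [0, 0, -0.015],
    [0, 0, -0.015],
    [0, 0, -0.015],
    [0, 0, -0.015],
    [0, 0, -0.015],
    [0, 0, -0.015],
    [0, 0, -0.015],
    [0, 0, -0.015],
    [0, 0, -0.015],
    [0, 0, -0.015],
  ],
  translation=[
    [-0.1, -0.1, -3],
    [-0.1, -0.1, -6],
    [-0.1, -0.1, -9],
    [-0.1, -0.1, -12],
    [-0.1, -0.1, -14],
    [-0.1, -0.1, -15.5],
    [-0.1, -0.1, -16.2],
    [-0.1, -0.1, -16.2],
    [-0.1, -0.1, -16.2],
    [-0.1, -0.1, -16.2],
    [-0.1, -0.1, -16.2],
    [-0.1, -0.1, -16.2],
    [-0.1, -0.1, -16.2],
    [-0.1, -0.1, -16.2],
    [-0.1, -0.1, -16.2],
    [-0.1, -0.1, -16.2],
  ],
  grip=[0.5, 0.5, 0.5, 0.5, 0.5, 0.5, 0.5, 0.5, 0.5, 0, 0, 0, 0, 0, 0, 0],
  newtons=25,
)

```text
time: 2.98
position: [0.5873, 0.1756, 0.1209]
tool_rot: [0.293, 0.956, 0.001, 0.001]
ft_force: [0.2, 1.8, 0.3]
grip_width: 0.0076
```

```bash
python3 look.py w2; python3 - <<'E'
from rig import robot
o=robot.get_obs();print(o["moment"].round(2),o["q"].round(3))
import numpy as np
a=o["tool_rot"];print(np.degrees(2*np.arctan2(a[1],a[0]))-90)
E
```

```text
3.0333 [0.5873 0.1757 0.1209] [2.927e-01 9.562e-01 9.000e-04 6.000e-04] 0.00788597925860524 [1.2 2.8 1.3]
[270.92487775   0.         250.4867866 ] [[ 0.561  0.788  0.255  0.517]
 [ 0.828 -0.535 -0.17   0.221]
 [ 0.003  0.306 -0.952  0.283]
 [ 0.     0.     0.     1.   ]]
[250.81454162 249.33064608]
[256.81124507 145.85237508]
[ 0.37 -0.17  0.06] [ 1.080e-01  6.370e-01  1.554e+00  1.000e-03  9.490e-01 -8.700e-01]
55.96197320248643
```

View pics/w2.png

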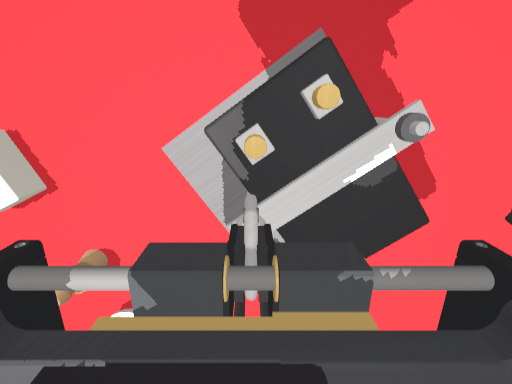

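The wings are gripped (7.9 mm, the plate thickness). I need the bar's exact direction before turning; its upper edge runs (262,203)–(421,100) here.

```bash
python3 - <<'E'
from h import *
W=np.load("w2.npz");W1=np.load("w1.npz")
g=cv2.cvtColor(W["color"],cv2.COLOR_BGR2GRAY).astype(float)
# bar edges: subpixel black->grey transitions along columns
for lo,hi in((275,320),(350,385)):pass
up=[];dn=[]
for x in range(285,312,2):
    y0=203-(x-262)*103/159
    col=g[:,x];
    ys=np.arange(int(y0)-12,int(y0)+12);d=np.diff(col[ys]);up.append((x,ys[d.argmax()]+.5))
    ys=np.arange(int(y0)+8,int(y0)+50);d=np.diff(col[ys]);dn.append((x,ys[d.argmin()]+.5))
def yaw(W,pts,z=.105):
    P=np.array([ray(W,p,z)[:2] for p in pts]);v=cv2.fitLine(P.astype(np.float32),cv2.DIST_HUBER,0,.001,.001).ravel();return np.degrees(np.arctan2(v[1],v[0]))%180,P.mean(0)
print(up[::4],dn[::4]);print(yaw(W,up),yaw(W,dn))
print(yaw(W,[(262,203),(421,100)]))
print("bolt",ray(W,(413,127),.112),"terms",ray(W,(255,147),.122),ray(W,(327,97),.122))
E
```

```text
[(285, np.float64(185.5)), (293, np.float64(179.5)), (301, np.float64(174.5)), (309, np.float64(169.5))] [(285, np.float64(223.5)), (293, np.float64(218.5)), (301, np.float64(213.5)), (309, np.float64(208.5))]
(np.float32(90.624435), array([0.57406343, 0.22247939])) (np.float32(91.55963), array([0.59823086, 0.20792801]))
(np.float32(90.66235), array([0.57554666, 0.25170983]))
bolt [0.58460976 0.2976732  0.112     ] terms [0.53869409 0.21065028 0.122     ] [0.53813282 0.25982523 0.122     ]
```

carry_out(
  dr=[
    [0, 0, -0.05],
    [0, 0, -0.13],
    [0, 0, -0.21],
    [0, 0, -0.29],
    [0, 0, -0.37],
    [0, 0, -0.45],
    [0, 0, -0.53],
    [0, 0, -0.61],
    [0, 0, -0.69],
    [0, 0, -0.77],
    [0, 0, -0.85],
    [0, 0, -0.91],
    [0, 0, -0.95],
    [0, 0, -0.965],
    [0, 0, -0.965],
    [0, 0, -0.965],
    [0, 0, -0.965],
  ],
  translation=[
    [0, 0, 0],
    [0, 0, 0],
    [0, 0, 0],
    [0, 0, 0],
    [0, 0, 0],
    [0, 0, 0],
    [0, 0, 0],
    [0, 0, 0],
    [0, 0, 0],
    [0, 0, 0],
    [0, 0, 0],
    [0, 0, 0],
    [0, 0, 0],
    [0, 0, 0],
    [0, 0, 0],
    [0, 0, 0],
    [0, 0, 0],
  ],
  grip=[0, 0, 0, 0, 0, 0, 0, 0, 0, 0, 0, 0, 0, 0, 0, 0, 0],
)

```text
time: 4.45
position: [0.5872, 0.1755, 0.1208]
tool_rot: [0.703, 0.711, 0.001, 0.0]
ft_force: [1.5, 4.4, 1.7]
grip_width: 0.0079
```

```bash
python3 look.py w3; python3 - <<'E'
from rig import robot
import cv2
o=robot.get_obs();print(o["moment"].round(2),o["q"].round(3))
import numpy as np
a=o["tool_rot"];print(np.degrees(2*np.arctan2(a[1],a[0]))-90)
E
```

```text
4.5 [0.5872 0.1755 0.1208] [7.028e-01 7.114e-01 9.000e-04 1.000e-04] 0.007633112265029295 [2.4 4.4 1.1]
[270.92487775   0.         250.4867866 ] [[ 1.     0.01   0.005  0.586]
 [ 0.011 -0.952 -0.305  0.259]
 [ 0.002  0.305 -0.952  0.284]
 [ 0.     0.     0.     1.   ]]
[250.47602824 249.31320995]
[173.88623604 183.02900081]
[ 0.74 -0.24 -0.01] [1.080e-01 6.370e-01 1.554e+00 1.000e-03 9.490e-01 9.500e-02]
0.696480408026872
```

View pics/w3.png

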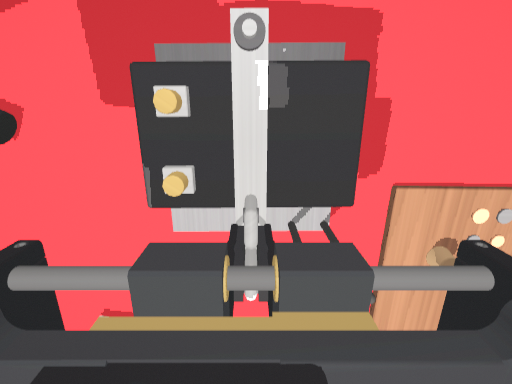

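The bar (centre 250.5 at row 12, 251 at row 205) and the wing (x≈251, vertical) now line up, with the jaws at 0.7°. Next I'll release and rise.

carry_out(
  dr=[
    [0, 0, 0],
    [0, 0, 0],
    [0, 0, 0],
    [0, 0, 0],
    [0, 0, 0],
    [0, 0, 0],
    [0, 0, 0],
    [0, 0, 0],
    [0, 0, 0],
    [0, 0, 0],
    [0, 0, 0],
    [0, 0, 0],
    [0, 0, 0],
    [0, 0, 0],
  ],
  translation=[
    [0, 0, 0],
    [0, 0, 0],
    [0, 0, 0],
    [0, 0, 0],
    [0, 0, 0],
    [0, 0, 0],
    [0, 0, 1],
    [0, 0, 3],
    [0, 0, 6],
    [0, 0, 9],
    [0, 0, 12],
    [0, 0, 15],
    [0, 0, 16],
    [0, 0, 16],
  ],
  grip=[0.5, 0.5, 0.5, 0.5, 0.5, 0.5, 0.5, 0.5, 0.5, 0.5, 0.5, 0.5, 0.5, 0.5],
)

```text
time: 5.67
position: [0.5886, 0.1752, 0.2847]
tool_rot: [0.703, 0.711, 0.003, 0.003]
ft_force: [0.2, 0.1, 0.1]
grip_width: 0.0435
```

```bash
python3 look.py w4; python3 - <<'E'
from rig import robot
import cv2,numpy as np
i=cv2.imread("pics/w4.png")[70:220,190:310]
d=robot.camera("side");np.savez("side4.npz",**d)
r=lambda i,h:cv2.resize(i,None,fx=h/i.shape[0],fy=h/i.shape[0],interpolation=cv2.INTER_CUBIC)
cv2.imwrite("pics/crop4.png",r(i,600))
E
```

```text
5.7167 [0.5871 0.175  0.282 ] [0.7028 0.7114 0.0012 0.001 ] 0.04369320568530881 [-1.1 -0.  -0.9]
[270.92487775   0.         250.4867866 ] [[ 1.     0.008  0.012  0.586]
 [ 0.011 -0.952 -0.305  0.258]
 [ 0.009  0.305 -0.952  0.447]
 [ 0.     0.     0.     1.   ]]
[248.22267774 179.29300465]
[208.18662691 145.56645583]
```

View pics/crop4.png

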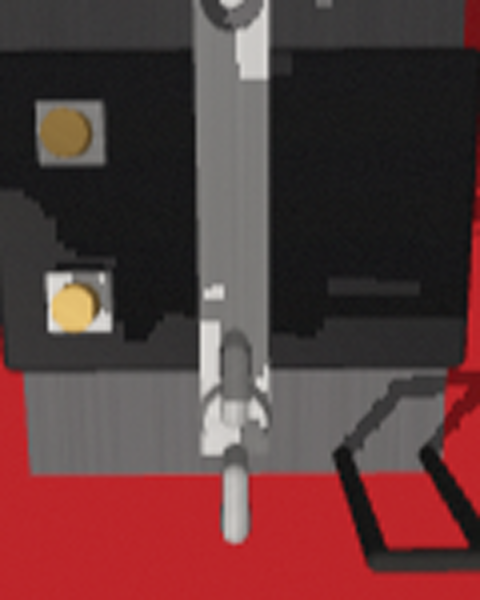

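```bash
python3 - <<'E'
from h import *
W=np.load("w4.npz");f=lambda x,y:(190+x/4-.4,70+y/4-.4)
def yaw(a,b,z):
    d=ray(W,f(*a),z)-ray(W,f(*b),z);return np.degrees(np.arctan2(d[1],d[0])),ray(W,f(*b),z).round(4)
print("bar L/R",yaw((194,40),(202,360),.105),yaw((269,80),(269,360),.105))
print("wing top L/R",yaw((223,350),(223,530),.147),yaw((250,350),(249,530),.147),yaw((236,350),(235.5,530),.147))
E
```

```text
bar L/R (np.float64(91.36901212513582), array([0.5769, 0.1922, 0.105 ])) (np.float64(91.03296993232976), array([0.5983, 0.1924, 0.105 ]))
wing top L/R (np.float64(90.29135779888009), array([0.5842, 0.1497, 0.147 ])) (np.float64(90.41088516092229), array([0.5919, 0.1498, 0.147 ])) (np.float64(90.34305560455043), array([0.5879, 0.1498, 0.147 ]))
```

```bash
python3 -c "
from rig import robot
print(robot.hand_in())"
```

```text
the job is handed in; nothing more can be done
None
```

I turned the larger battery's wing nut about 55° clockwise until its wings lay along the clamp bar. I then let go, rose 16 cm clear, and handed the job in at about 6 s on the robot clock.

**Alignment:** The last wrist picture puts the wings at 90.3° and the bar at 91.0–91.4°. The wings are therefore about 1° past exact, roughly 1.59 rad and short of the 1.65 stop. My earlier estimates of the bar ran from 90.6° to 91.6°, so this is good to about 1°.

**Tightness:** I judged this from the alignment alone. The wrist moment about the turning axis read about zero at the end of the turn, so I did not feel it come tight.

**Forces:** The readings I took while gripping and turning stayed under about 6 N.

**Heights:** Two-view triangulation put the wing tops at 146–151 mm, against 147 mm from the text. In the wrist-and-side check, the two rays missed each other by about 1.8 pixels.

**Smaller battery:** I never went near its nut. I saved a final side picture but did not view it, so I have no after-the-fact check of that nut.

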